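# Hold a pivot boss down on the sprung centring cone for tacking

### The arm

A 7-joint arm with a two-finger parallel gripper is mounted at the origin on the work surface. World frame = base frame: x ahead of the robot, y to its left, z up, the work surface at z = 0. Lengths are in m, angles in degrees, forces in N, time in s.
With the tool pointing down it reaches from about 0.425 to 0.875 m from the base axis. Payload 4.7 kg.
Tool frame: the origin (TCP) lies between the finger pads; the fingertips stand 19 mm ahead of it and the grasp point (between the pads) is the TCP; x points along the fingers, z is the direction in which the jaws open and shut, and the axes are right-handed (so a half turn about x gives the same grasp; the last joint's range is limited). The gripper opens to 87 mm and grips with 3 to 60 N. Pads are 19 mm wide; open, the fingers measure 117 mm over their backs; the gripper's body (75 mm by 190 mm) begins 51 mm behind the grasp point.
Start: joints at [73.516, 18.392, -4.016, 83.108, 1.295, 78.541, -3.26], TCP at [0.193, -0.621, 0.242] pointing down, gripper open.
Joint ranges: [-163.93, 163.93], [-17.29, 119.83], [-79.2, 71.16], [3.27, 140.29], [-89.18, 269.18], [5.43, 117.66], [-154.24, 154.24]. Speed limits (degrees/s): [147.25, 147.25, 180, 180, 180, 180, 180].

### API

Orientations are given as [roll, pitch, yaw] about the fixed x, y, z axes, in that order (R = Rz(yaw) Ry(pitch) Rx(roll)).
In Python, from cell import monitor, read_camera, camera_model, env, regions_of gives the robot as it stands. The module is installed in compiled form; this text tells all that it offers.
- The arm moves only by the tool step_arm, never from a script. Its argument "deltas" is a list of rows, each a list of 5 numbers: the gripper's target within -1 to 1 (fully open at 1, half-way at 0, shut at -1), then the shift along the tool's x, y, z in m, then the turn about the tool's x in degrees. A call has 1 to 12 rows; each row is the pose to reach, as a shift and turn from the pose commanded when the call began, along the tool's axes at that moment; what a row does not reach only later rows make up. A row lasts 1/8 s, in which the tool goes at most 62.5 mm and 10.7 degrees, less where a joint would pass 70% of its speed; a pose out of reach is approached as far as the arm can. A call with a gripper value outside its range is refused whole. The fingers move at their own pace and stop on an object; "newtons" is the grip in N (left out, the last holds). Time passes only in rows, so rows that repeat a pose let the fingers close. It gives the time, the measured TCP pose, the force and the opening at its end, in the units of the state.
- monitor.get_obs(): the state, without advancing time (a new reading comes with each control period).
- read_camera(name): name is "side" or "top"; returns (picture, depth): 420x560x3 uint8, red, green, blue; 420x560 float32, m along the optical axis (not along the pixel's ray), 0 where there is no reading.
- camera_model(name): a dict with "fx", "fy", "cx", "cy" (pixels), "xyz" and "attitude" of the camera in the world. Camera axes: x right, y down, z forward; pixel columns grow to the right and rows downward; lengths in m; the calibration is good to about 2 mm. A picture is of the moment at which its call begins. camera_model takes no time and is no camera call.
- env.sign_off(): hands the job in, once; it reports no verdict.
Trained networks look in the newest picture that a camera, given by its name, has taken for a name from the list of things; names that differ only in an ending like _2 or _b are one class to them, and where a whole thing is asked for, a point or a joint stands for the part that bears it (a point fixed in the world has none). Each returns a list of dicts, best first, with "p" (0 to 1); they miss things now and then, are a little off and sometimes report something else, mostly with a low value. They report only what shows in the picture. A call takes as long as a camera call. They do not tell look-alikes from the thing itself.
- regions_of(camera, thing): "pixels" (420x560 bool, what is visible of it) and "pixel" ([column, row] in pixels, amid what is visible of it).
The state is a dict: "time_s": time; "qpos": joint angles; "joint_velocities": joint speeds; "effort": joint torques, N m; "tool_pos": TCP position; "tool_rot": TCP orientation; "force": force on the tool from outside, world axes, zero at the start; "wrist_torque": the same for the moment, N m; "grip_width": finger opening in m.
Only numpy, scipy, OpenCV 4.12 (cv2) and the standard library are available. Lean on these libraries where they do the work, as an engineer would, in place of code of your own. Each camera call takes 0.05 s, during which the arm holds its last target. There are 200 camera calls.

### The job

Take the pivot boss with the long flat foot out of the parts tray, set its bore over the sprung centring cone in the jig with the foot lying lengthwise along the clamped cover plate, and press it down firmly but not roughly until the foot sits flush on the plate. Finish while still holding it down like that, centred and square, ready to be tacked; the spring would lift it again if you let go. Leave the other parts and tools where they are.

Things in the scene. Friction and masses are not known exactly. Their poses are not given: they have to be found in the camera images.
- boss: The part to fit: bare steel pivot boss, about 0.3 kg. Flat rectangular foot, 40 mm along its x, 76 mm along its y, 8 mm thick; on its middle a round hub, 34 mm diameter, 34 mm tall (42 mm overall); a 22 mm bore runs down through both. Starts standing on its foot in the tray. Origin: centre of the foot's underside, z up.
- cover_plate: Fixed steel plate, 110 mm along its x, 180 mm along its y, 8 mm thick, a 28 mm hole in the middle. Origin: hole centre in the plane of its TOP face (52 mm above the table), z up. A strap clamp lies over each end (in y) from 66 mm off centre, 10 mm high, nut and stud up to 22 mm above the plate 96 mm off centre. The boss's y is to lie along this y, either way round.
- plunger_tip (a point): Centre of the flat top (8 mm across) of the brass centring cone that stands up through the plate's hole. Free, the top stands 24.1 mm above the plate. The cone (60 degrees included, 26 mm at its thick end) carries the bore's lower edge where it is 22 mm thick, 12.1 mm below its top, so a boss resting on it has its foot about 11 mm above the plate.
- plunger (a joint): How far the cone is pushed down, m: 0 free, 0.022 bottomed. A spring pushes it up with about 6 N at 0, growing 0.6 N per mm, about 13 N when the boss is centred and flush (about 0.011), more than the boss weighs. About 20 N of push in all holds the boss firmly on the plate.
- tray: Low blue sheet-steel parts tray, 200 mm in x, 270 mm in y, rim 16 mm high, floor 3 mm thick. Fixed. Origin: centre of its underside. The boss, the bush and the tube stub stand in it side by side along its y, in any order.
- bush: Leave alone: plain round steel bush without a foot, 40 mm diameter, 42 mm tall, 24 mm bore, standing in the tray. Origin: centre of its underside.
- tube_stub: Leave alone: short piece of square steel tube, 45 mm square, 38 mm tall, standing in the tray. Origin: centre of its underside.
- spray_can: Leave alone: spray can, 66 mm diameter, 190 mm tall, standing at the left. Origin: centre of its underside.
- caliper: Leave alone: steel caliper lying flat to the left, 230 mm long along its y. Origin: middle of the beam's underside.
- hex_bolt: Leave alone: hexagon bolt standing on its head beyond the jig and tray, 65 mm tall, head 27 mm across. Origin: centre of its underside.
- wire_brush: Leave alone: wire brush lying on its side to the right, wooden back 260 mm long along its x, bristles along one half. Origin: under the middle of the back.
- try_square: Leave alone: steel try square lying flat to the right, stock 105 mm, blade 160 mm. Origin: centre of the stock's underside.
Things that resemble listed ones, but are neither listed nor needed, are in the scene too. Leave any brown or turquoise look-alike of the boss alone.

How it is judged:
By the outcome, as a careful person would: the job done as asked, in the order asked, and still so for the second after the job is handed in, while the arm keeps its last pose, push and grip.
It also fails if it takes over 42 s, if anything falls off the work surface, if the arm or the gripper's body presses on something with over 40 N, if the wrist force passes 120 N, or if a joint passes its speed limit or range.

## Working session

There is one attempt and no reset: what is moved stays moved. The work goes in short steps, Python scripts to look and compute and a tool call to move; the robot and the scene stay as the last step left them, time stands still between calls to the robot, and variables do not carry over. Pictures are saved under pics/ and viewed, about 8 in all and at most 12, crops included, and the job is handed in when it is done.

Besides the shell and the picture viewer there is one more tool, called after "Call:" by a JSON object that holds its "method" and its "body". step_arm: Moves the arm, as the interface text tells. Its arguments: {"type":"object","properties":{"deltas":{"type":"array"},"newtons":{"type":"number"}},"required":["deltas"]}

```bash
mkdir -p pics
cat > h.py <<'E'
import numpy as np, cv2
from scipy.spatial.transform import Rotation as R
from cell import monitor, read_camera, camera_model, env, regions_of
def cloud(name,depth):
    m=camera_model(name); v,u=np.mgrid[:420,:560]
    P=np.stack([(u-m['cx'])/m['fx']*depth,(v-m['cy'])/m['fy']*depth,depth],-1)
    a=m['attitude']; Rm=R.from_euler('xyz',a,degrees=True).as_matrix() if np.size(a)==3 else np.array(a)
    W=P@Rm.T+np.array(m['xyz']); W[depth<=0]=np.nan; return W
E
python3 - <<'E'
from h import *
print(monitor.get_obs())
for n in('top','side'):
    print(camera_model(n)); p,d=read_camera(n); np.savez(n+'0.npz',p=p,d=d); cv2.imwrite(f'pics/{n}0.png',p[...,::-1])
    W=cloud(n,d)
    for t in('boss','cover_plate','plunger_tip','tray','bush','tube_stub'):
        for r in regions_of(n,t)[:3]:
            m=r['pixels']; w=W[m]; print(n,t,round(r['p'],2),np.round(r['pixel']),m.sum(),np.nanmedian(w,0).round(3),np.nanpercentile(w[:,2],98).round(3))
E
```

```text
{'time_s': 0.0, 'qpos': array([73.51455148, 18.43736977, -4.01486418, 83.17520847,  1.29426584,
       78.54060879, -3.25859474]), 'joint_velocities': array([ 0.07100265, -0.00632683,  0.02530182, -0.0210782 , -0.04145294,
       -0.04718898, -0.04704134]), 'effort': array([ 3.74149386e-04, -4.91297150e+01, -4.03531976e-01, -3.12536681e+01,
       -6.37151767e-02,  4.38858045e-02,  1.98449525e-04]), 'tool_pos': array([ 0.19301717, -0.62013658,  0.24047785]), 'tool_rot': array([-177.19899781,   89.89188339,  110.0968325 ]), 'force': array([-0.58311209, -0.15828277, -0.03667736]), 'wrist_torque': array([-0.01411319, -0.06037628,  0.05224981]), 'grip_width': 0.08717868689874052}
{'fx': 387.92238375880794, 'fy': 387.92238375880794, 'cx': 276.9384394221173, 'cy': 210.78298234513656, 'xyz': array([ 0.41814118, -0.01801821,  1.11862576]), 'attitude': array([-174.86602926,   -1.07683829,  -90.67933609])}
top boss 0.9 [333. 218.] 381 [ 0.498 -0.195  0.013] 0.048
top boss 0.77 [340. 288.] 395 [ 0.297 -0.218  0.01 ] 0.044
top boss 0.72 [331. 133.] 379 [ 0.732 -0.197  0.01 ] 0.045
top cover_plat
[... 500 characters left out ...]
43.316290131707, 'fy': 443.316290131707, 'cx': 278.74225325899414, 'cy': 210.15185682916092, 'xyz': array([-0.05388754,  0.8900715 ,  0.84224632]), 'attitude': array([-125.11646479,   -0.17924174, -148.44288409])}
side boss 0.58 [367. 222.] 226 [ 0.288 -0.205  0.016] 0.043
side boss 0.51 [308. 203.] 227 [ 0.489 -0.186  0.015] 0.046
side boss 0.48 [252. 185.] 233 [ 0.729 -0.189  0.01 ] 0.044
side cover_plate 0.94 [237. 264.] 1796 [0.496 0.199 0.052] 0.055
side tray 0.62 [301. 207.] 2519 [ 0.498 -0.191  0.004] 0.017
side tray 0.47 [239. 259.] 94 [0.496 0.194 0.062] 0.076
side bush 0.51 [316. 187.] 147 [ 0.502 -0.266  0.033] 0.048
side tube_stub 0.83 [284. 208.] 289 [ 0.53  -0.107  0.027] 0.042
```

Run:
```python
import cv2
i=cv2.imread('pics/top0.png')
cv2.imwrite('pics/c1.png',cv2.resize(i[90:310,150:420],None,fx=2.7,fy=2.7,interpolation=cv2.INTER_CUBIC))
```

```text
(no output)
```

View pics/top0.png

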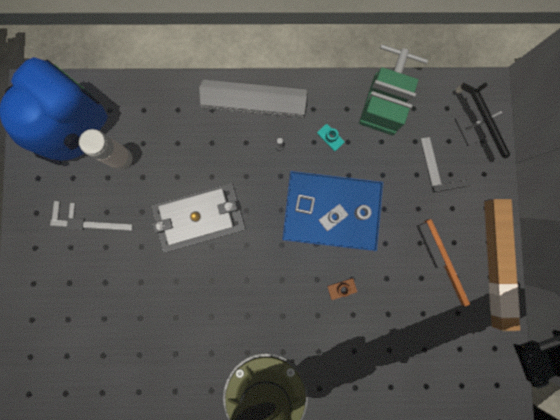

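View pics/c1.png

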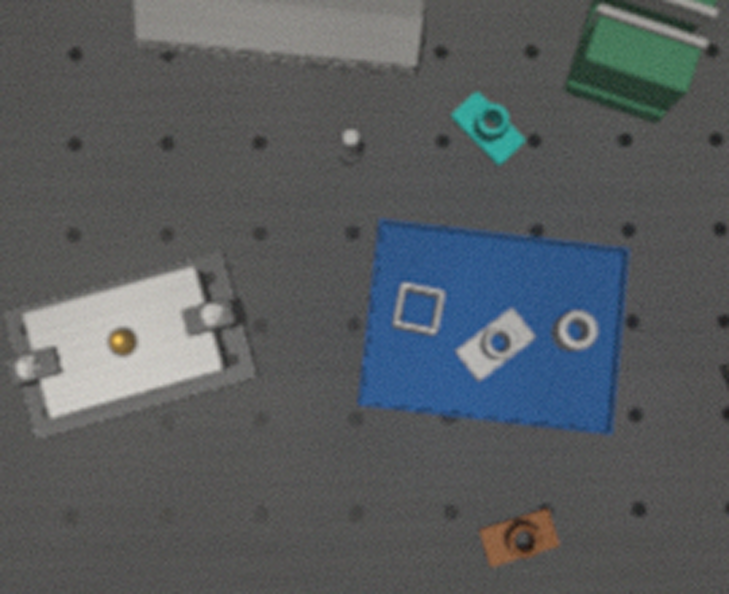

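The four candidates for the boss are: steel in the tray at (333,218), brown at (340,288), turquoise at (331,133), and the round bush at (363,211), which has no foot. The crop confirms that the boss is the bare steel part with the long foot and hub, in the tray at (333,218). The plate is at (197,216), with the brass cone at (195,216).

```bash
cat >> h.py <<'E'
def rect(xy):
    c,s,a=cv2.minAreaRect((xy*1000).astype(np.float32)); b=cv2.boxPoints((c,s,a)); e=[b[1]-b[0],b[2]-b[1]]
    l=max(e,key=np.linalg.norm); return np.round(c,1),np.round(s,1),round(np.degrees(np.arctan2(l[1],l[0]))%180,1)
E
cat > m.py <<'E'
from h import *
for n in('top','side'):
    f=np.load(n+'0.npz'); W=cloud(n,f['d']); p=f['p'].astype(int); g=(p.max(2)-p.min(2)<40)
    def near(c,r,z0,z1,ex=True): return (np.hypot(W[...,0]-c[0],W[...,1]-c[1])<r)&(W[...,2]>z0)&(W[...,2]<z1)&ex
    B=(.495,-.195)
    h=near(B,.05,.036,.056); print(n,'hub',h.sum(),W[h].mean(0).round(4),rect(W[h][:,:2]))
    ft=near(B,.055,.003,.02,g&(p.mean(2)>85)); print('foot',ft.sum(),np.median(W[ft][:,2]).round(4),rect(W[ft][:,:2]))
    pl=near((.5,.19),.13,.045,.057,g&(p.mean(2)>120)); print('plate',pl.sum(),np.median(W[pl][:,2]).round(4),rect(W[pl][:,:2]))
    fl=near((.5,.19),.03,.06,.1); print('tip',fl.sum(),W[fl].mean(0).round(4),W[fl][:,2].max().round(4), rect(W[fl][:,:2]))
    if n=='top':
        br=(p[...,0]-p[...,2]>60)&near((.5,.19),.05,.02,.1); print('brass',br.sum(),W[br].mean(0).round(4))
    for nm,c in(('bush',(.511,-.28)),('tube',(.531,-.115))):
        q=near(c,.04,.03,.06); print(nm,W[q].mean(0).round(3),rect(W[q][:,:2]))
E
python3 m.py
```

```text
top hub 76 [ 0.4981 -0.1992  0.0445] (array([ 498.5, -199.3]), array([33.3, 31.1]), np.float32(0.9))
foot 260 0.0116 (array([ 498.1, -201.8]), array([42. , 79.7]), np.float32(126.3))
plate 2336 0.0524 (array([504.2, 180. ]), array([110.5, 195.7]), np.float32(105.5))
tip 66 [0.5009 0.1858 0.0691] 0.0794 (array([501.3, 187. ]), array([23. , 22.7]), np.float32(19.2))
brass 33 [0.4994 0.1856 0.0727]
bush [ 0.51  -0.279  0.044] (array([ 510.3, -279.6]), array([37.5, 38.5]), np.float32(145.8))
tube [ 0.535 -0.117  0.041] (array([ 534.9, -116.5]), array([45.4, 45.2]), np.float32(76.9))
side hub 57 [ 0.4952 -0.1956  0.0424] (array([ 495.8, -196. ]), array([29.7, 32.5]), np.float32(119.2))
foot 120 0.0106 (array([ 497.8, -195.3]), array([61. , 80.8]), np.float32(156.1))
plate 1719 0.0518 (array([501.2, 188.3]), array([111.7, 184.6]), np.float32(105.2))
tip 58 [0.4979 0.193  0.0673] 0.0773 (array([499.3, 191.9]), array([23.1, 19.7]), np.float32(66.5))
bush [ 0.507 -0.274  0.04 ] (array([ 508. , -277.4]), array([38.3, 43. ]), np.float32(135.3))
tube [ 0.532 -0.114  0.037] (array([ 533.4, -113.7]), array([49.8, 48.6]), np.float32(77.6))
```

```bash
cat >> h.py <<'E'
def plan(x,y,z,jaw):
    s=monitor.get_obs(); M=R.from_euler('xyz',s['tool_rot'],degrees=True).as_matrix()
    d=M.T@(np.array([x,y,z])-s['tool_pos']); cur=np.degrees(np.arctan2(M[1,2],M[0,2]))
    t=-((jaw-cur+90)%180-90)   # tool x is down: +turn lowers world yaw
    print('jaw now',cur.round(2),'shift',d.round(4),'turn',round(t,2),'x axis',M[:,0].round(3),'y',M[:,1].round(3),'z',M[:,2].round(3)); return d,t
E
python3 -c "
from h import *
plan(.497,-.198,.14,126.2)"
```

```text
jaw now -72.71 shift [ 0.1016  0.4157 -0.3133] turn -18.91 x axis [ 0. -0. -1.] y [ 0.955  0.297 -0.   ] z [ 0.297 -0.955  0.   ]
```

Call:
{"method": "step_arm", "body": {"deltas": [[0.3,0,0.035,-0.026,-2],[0.3,0,0.07,-0.052,-4],[0.3,0,0.12,-0.09,-6],[0.3,0,0.166,-0.125,-8],[0.3,0,0.212,-0.16,-10],[0.3,0,0.258,-0.194,-12],[0.3,0.02,0.304,-0.229,-14],[0.3,0.05,0.346,-0.261,-16],[0.3,0.07,0.38,-0.286,-18],[0.3,0.09,0.405,-0.305,-18.9],[0.3,0.1,0.416,-0.313,-18.9],[0.3,0.1,0.416,-0.313,-18.9]], "newtons": 40}}

```text
time_s: 2.2
tool_pos: [0.4971, -0.1979, 0.1411]
tool_rot: [-141.7, 89.9, 164.5]
force: [-0.3, 1.2, -0.2]
grip_width: 0.0566
```

Run:
```python
from h import *
s=monitor.get_obs(); print(s['time_s'],s['tool_pos'],s['tool_rot'],s['grip_width'],s['qpos'])
plan(.497,-.198,.030,126.2)
p,d=read_camera('side'); np.savez('side1.npz',p=p,d=d)
q,d=read_camera('top'); np.savez('top1.npz',p=q,d=d)
r=lambda a:cv2.resize(a,(400,400),interpolation=cv2.INTER_CUBIC)
cv2.imwrite('pics/c2.png',np.hstack([r(p[130:250,250:370]),r(q[150:270,270:390])])[...,::-1])
```

```text
2.2 [ 0.49712197 -0.19789369  0.14111698] [-141.70410239   89.92958859  164.54193697] 0.05661238491108023 [ 43.69865195  10.54049437 -27.23116154 105.80728405   5.30281526
  64.96336178 -39.14704264]
jaw now -53.75 shift [ 1.111e-01 -1.000e-04  1.000e-04] turn 0.05 x axis [-0.001  0.    -1.   ] y [ 0.806  0.591 -0.001] z [ 0.591 -0.806 -0.001]
```

View pics/c2.png

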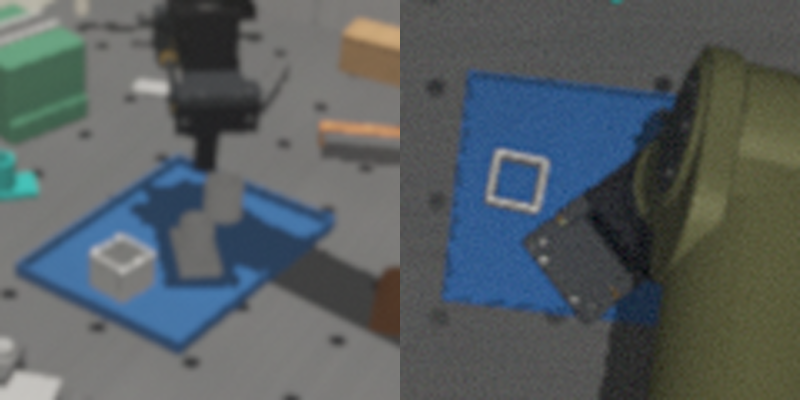

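The side view shows the fingers straddling the boss, with its foot at about (200,245) in the left crop. Next I go down and grip the hub.

Call:
{"method": "step_arm", "body": {"deltas": [[0.3,0.03,0,0,0],[0.3,0.065,0,0,0],[0.3,0.09,0,0,0],[0.3,0.104,0,0,0],[0.3,0.108,0,0,0],[0.3,0.108,0,0,0],[-0.4,0.108,0,0,0],[-0.4,0.108,0,0,0],[-0.4,0.108,0,0,0],[-0.4,0.108,0,0,0]], "newtons": 40}}

```text
time_s: 3.55
tool_pos: [0.4978, -0.1985, 0.0339]
tool_rot: [15.1, 89.9, -38.7]
force: [0.7, -1.4, 0.9]
grip_width: 0.0324
```

Call:
{"method": "step_arm", "body": {"deltas": [[-1,0,0,0,0],[-1,0,0,0,0],[-1,-0.02,0,0,0],[-1,-0.06,0,0,0],[-1,-0.11,0,0,0],[-1,-0.14,0,0,0],[-1,-0.15,0,0,0],[-1,-0.15,0,0,0]], "newtons": 50}}

```text
time_s: 4.55
tool_pos: [0.4967, -0.1978, 0.1825]
tool_rot: [-148.6, 89.9, 157.6]
force: [-1.2, -0.1, -4.3]
grip_width: 0.032
```

Run:
```python
from h import *
plan(.5,.188,.184,105.4)
p,d=read_camera('side'); np.savez('side2.npz',p=p,d=d)
cv2.imwrite('pics/c3.png',cv2.resize(p[90:260,220:390],(600,600),interpolation=cv2.INTER_CUBIC)[...,::-1])
```

```text
jaw now -53.8 shift [-0.0013  0.2305 -0.3094] turn 20.8 x axis [-0.001  0.001 -1.   ] y [ 0.807  0.591 -0.001] z [ 0.591 -0.807 -0.001]
```

View pics/c3.png

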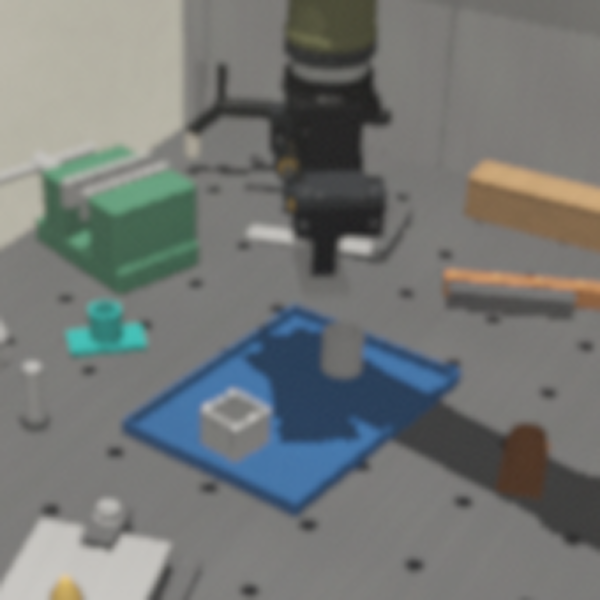

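The boss has been lifted in the jaws (foot at about (325,282) in the crop), and the other parts in the tray haven't moved. Next I carry it over the cone.

Call:
{"method": "step_arm", "body": {"deltas": [[-1,0,0.012,-0.016,1],[-1,0,0.035,-0.047,3],[-1,0,0.062,-0.084,5.5],[-1,0,0.09,-0.12,8],[-1,0,0.118,-0.158,11],[-1,0,0.147,-0.196,13.5],[-1,0,0.175,-0.234,16],[-1,0,0.2,-0.267,18.5],[-1,0,0.22,-0.294,20.8],[-1,0,0.23,-0.308,20.8],[-1,0,0.231,-0.31,20.8],[-1,0,0.231,-0.31,20.8]]}}

```text
time_s: 6.1
tool_pos: [0.5002, 0.1873, 0.1823]
tool_rot: [-78.8, 89.9, -153.4]
force: [-0.1, -0.1, -3.2]
grip_width: 0.0323
```

Run:
```python
from h import *
plan(.5,.189,.115,105.4)
p,d=read_camera('side'); np.savez('side3.npz',p=p,d=d)
W=cloud('side',d); o=monitor.get_obs()['tool_pos']; g=(p.max(2).astype(int)-p.min(2)<40)
m=(np.hypot(W[...,0]-o[0],W[...,1]-o[1])<.06)&(W[...,2]>o[2]-.045)&(W[...,2]<o[2]-.02)
print(o,m.sum(),W[m].mean(0).round(4),rect(W[m][:,:2]))
P=p.astype(int)
br=(P[...,0]-P[...,2]>50)&(np.hypot(W[...,0]-.5,W[...,1]-.19)<.05); f=np.load('side0.npz'); W0=cloud('side',f['d']);P=f['p'].astype(int)
br=(P[...,0]-P[...,2]>50)&(np.hypot(W0[...,0]-.5,W0[...,1]-.19)<.05); w=W0[br]; print('brass',br.sum(),w.mean(0).round(4),w[w[:,2]>.071].round(4))
cv2.imwrite('pics/c4.png',cv2.resize(p[190:310,170:310],(700,600),interpolation=cv2.INTER_CUBIC)[...,::-1])
```

```text
jaw now -74.64 shift [ 0.0673  0.0004 -0.0017] turn -0.04 x axis [-0.002 -0.001 -1.   ] y [ 0.964  0.265 -0.002] z [ 0.265 -0.964  0.   ]
[0.50049993 0.18692767 0.18255556] 197 [0.4883 0.2015 0.1579] (array([498.4, 188.5]), array([42.6, 78.3]), np.float32(106.4))
brass 67 [0.4961 0.1933 0.0652] [[0.5054 0.1814 0.0724]
 [0.5037 0.188  0.0745]
 [0.4995 0.1892 0.0773]
 [0.4978 0.1871 0.0766]
 [0.5028 0.1936 0.0757]
 [0.5026 0.1897 0.0729]
 [0.4978 0.1915 0.0764]
 [0.499  0.1858 0.0716]
 [0.4968 0.1843 0.0715]
 [0.5023 0.1946 0.0732]
 [0.5002 0.193  0.0729]
 [0.4972 0.1926 0.074 ]
 [0.4962 0.1897 0.0723]
 [0.4947 0.1873 0.0712]
 [0.499  0.1948 0.0713]
 [0.496  0.1943 0.0723]
 [0.4945 0.1921 0.0714]]
```

View pics/c4.png

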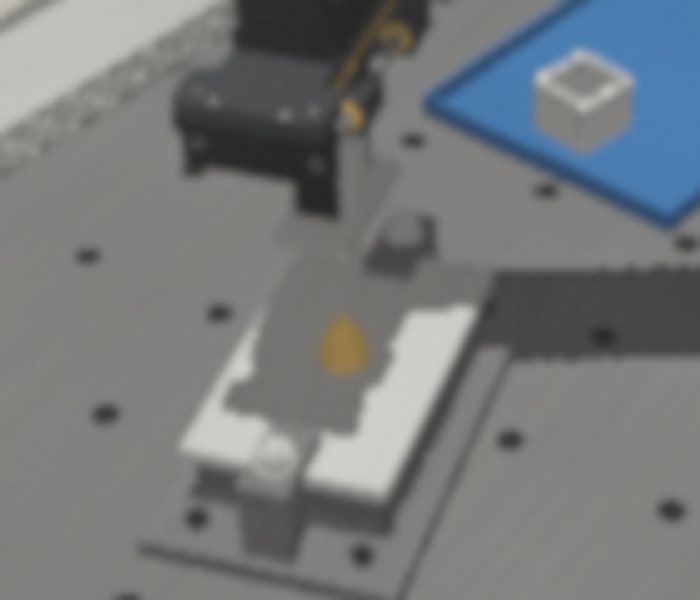

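The crop shows the foot held over the jig with the brass cone at (343,345). The foot edges run nearly parallel to the plate. I lower it until the cone tip is inside the bore, just short of contact.

Call:
{"method": "step_arm", "body": {"deltas": [[-1,0.015,0.001,0,0],[-1,0.04,0.002,-0.001,0],[-1,0.06,0.002,-0.001,0],[-1,0.074,0.002,-0.001,0],[-1,0.08,0.002,-0.001,0],[-1,0.083,0.002,-0.001,0],[-1,0.083,0.002,-0.001,0],[-1,0.083,0.002,-0.001,0]]}}

```text
time_s: 7.15
tool_pos: [0.5028, 0.1901, 0.1011]
tool_rot: [81.1, 89.9, 6.4]
force: [-0.4, 0.3, -3.5]
grip_width: 0.0323
```

```bash
cat > look.py <<'E'
from h import *
import sys
o=monitor.get_obs(); print(o['tool_pos'],o['force'],o['wrist_torque'],o['grip_width']); o=o['tool_pos']
p,d=read_camera('side'); W=cloud('side',d); P=p.astype(int)
n=(np.hypot(W[...,0]-o[0],W[...,1]-o[1])<.06)
m=n&(W[...,2]>o[2]-.031-.003)&(W[...,2]<o[2]-.015)&((P.max(2)-P.min(2))<60)&(P.mean(2)>60)
b,s,c=rect(W[m][:,:2]); print('foot',m.sum(),np.median(W[m][:,2]).round(4),b,s,c)
f=np.load('side0.npz')
cv2.imwrite(sys.argv[1],cv2.resize(p[190:310,170:310],(700,600),interpolation=cv2.INTER_CUBIC)[...,::-1])
E
python3 look.py pics/c5.png; python3 -c "
from h import *
plan(.502,.188,.085,105.4)"
```

```text
[0.50281002 0.1901469  0.10113785] [-0.36451717  0.25665554 -3.45895718] [-0.00842736  0.00271611 -0.02271077] 0.03231894361669536
foot 200 0.0778 [500.9 191.2] [40.8 81.6] 104.4
jaw now -74.61 shift [ 0.0161 -0.0013  0.0018] turn -0.01 x axis [ 0.001  0.    -1.   ] y [0.964 0.265 0.001] z [ 0.265 -0.964  0.   ]
```

View pics/c5.png

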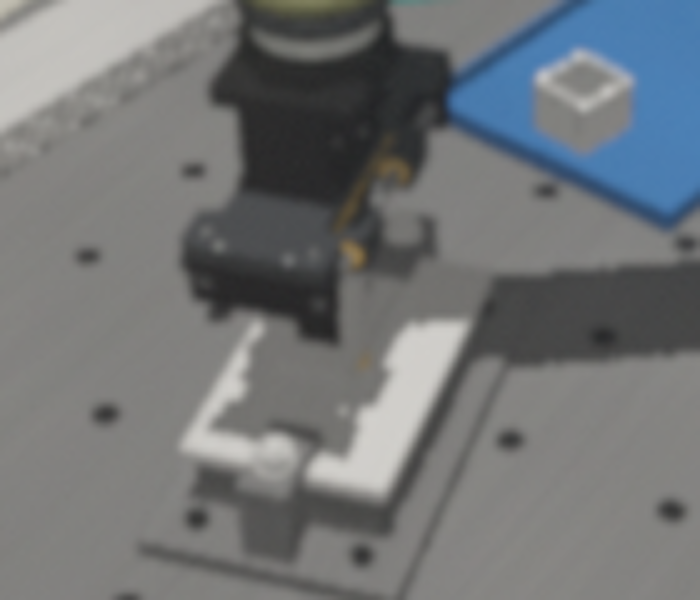

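The tip is inside the bore, with just a sliver of cone visible at (362,362). I make a small correction, go on down to contact and read the side force.

Call:
{"method": "step_arm", "body": {"deltas": [[-1,0.002,-0.001,0.001,0],[-1,0.005,-0.001,0.001,0],[-1,0.008,-0.001,0.001,0],[-1,0.011,-0.001,0.001,0],[-1,0.013,-0.001,0.001,0],[-1,0.013,-0.001,0.001,0],[-1,0.013,-0.001,0.001,0]]}}

```text
time_s: 8.07
tool_pos: [0.5025, 0.1878, 0.0881]
tool_rot: [25.0, 89.9, -49.6]
force: [-0.5, -5.6, 5.0]
grip_width: 0.0322
```

```bash
python3 -c "
from h import *
for i in range(4):
    o=monitor.get_obs(); M=R.from_euler('xyz',o['tool_rot'],degrees=True).as_matrix(); print(o['tool_pos'].round(4),o['force'].round(2),'tool',(M.T@o['force']).round(2),o['wrist_torque'].round(3),o['grip_width']); read_camera('side')
"
```

```text
[0.5025 0.1878 0.0881] [-0.5  -5.61  5.03] tool [-5.02 -1.97  5.28] [-1.163  0.103  0.077] 0.03216993191796973
[0.5025 0.1879 0.0881] [ 0.9  -4.39  5.23] tool [-5.23 -0.29  4.48] [-1.122  0.107 -0.015] 0.031997608300943496
[0.5025 0.1879 0.0881] [-0.77 -4.49  5.99] tool [-5.98 -1.92  4.13] [-1.116  0.003 -0.004] 0.031917735360421216
[0.5025 0.1879 0.0881] [-0.33 -4.34  5.  ] tool [-5.   -1.46  4.11] [-1.136  0.066 -0.004] 0.03229190739570066
```

The cone pushes the boss along tool +z with about 4.5 N, so the boss is a little too far out that way. I shift it along the force.

Call:
{"method": "step_arm", "body": {"deltas": [[-1,0,0,0.0005,0],[-1,0,-0.0005,0.001,0],[-1,0,-0.0005,0.001,0],[-1,0,-0.0005,0.001,0]]}}

```text
time_s: 8.78
tool_pos: [0.5025, 0.1877, 0.0884]
tool_rot: [75.4, 89.9, 0.8]
force: [-0.0, -2.8, 5.7]
grip_width: 0.0323
```

```bash
cat > f.py <<'E'
from h import *
F=[];T=[];X=[]
for i in range(4):
    o=monitor.get_obs(); M=R.from_euler('xyz',o['tool_rot'],degrees=True).as_matrix(); F.append(M.T@o['force']);T.append(o['wrist_torque']);X.append(o['tool_pos']); read_camera('side')
print(o['time_s'],np.mean(X,0).round(4),'toolF',np.mean(F,0).round(2),'T',np.mean(T,0).round(3))
E
python3 f.py
```

```text
8.925 [0.5025 0.1877 0.0884] toolF [-5.8  -0.72  2.61] T [-0.727  0.007 -0.031]
```

Call:
{"method": "step_arm", "body": {"deltas": [[-1,0,0,0.0007,0],[-1,0,-0.0004,0.0014,0],[-1,0,-0.0004,0.0014,0],[-1,0,-0.0004,0.0014,0]]}}

```text
time_s: 9.48
tool_pos: [0.5024, 0.1874, 0.0885]
tool_rot: [110.4, 89.8, 35.8]
force: [0.3, -0.5, 5.6]
grip_width: 0.0322
```

```bash
python3 f.py
```

```text
9.625 [0.5025 0.1875 0.0886] toolF [-5.68 -0.14  0.84] T [-0.248  0.007 -0.022]
```

The side force is now nearly gone. Next I press down.

Call:
{"method": "step_arm", "body": {"deltas": [[-1,0.001,0,0.0004,0],[-1,0.0025,0,0.0005,0],[-1,0.004,0,0.0005,0],[-1,0.0055,0,0.0005,0],[-1,0.0055,0,0.0005,0],[-1,0.0055,0,0.0005,0]], "newtons": 60}}

```text
time_s: 10.42
tool_pos: [0.5025, 0.1874, 0.0835]
tool_rot: [115.4, 89.8, 40.8]
force: [-0.8, -0.1, 8.4]
grip_width: 0.0315
```

```bash
python3 f.py; python3 look.py pics/c6.png
```

```text
10.575 [0.5025 0.1874 0.0835] toolF [-8.5  -0.92  0.16] T [-0.163  0.292 -0.032]
[0.50253062 0.18740065 0.08348378] [-1.74730034 -0.9190502   7.918959  ] [-0.1779588   0.27206232 -0.03041362] 0.03216076962273546
foot 705 0.0526 [492.1 192.4] [118.3  95.3] 65.5
```

View pics/c6.png

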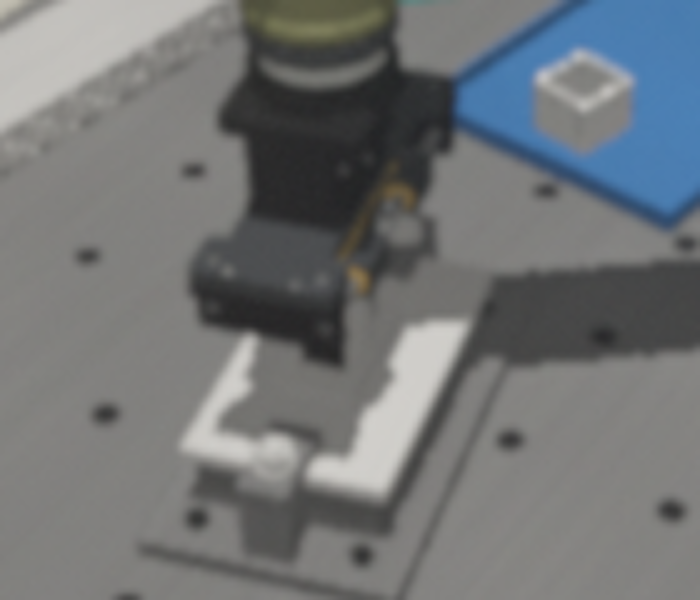

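The foot is close to the plate with little side force. I press on in small steps.

Call:
{"method": "step_arm", "body": {"deltas": [[-1,0.0004,0,0,0],[-1,0.0008,0,0,0],[-1,0.0012,0,0,0],[-1,0.0012,0,0,0]]}}

```text
time_s: 11.18
tool_pos: [0.5025, 0.1874, 0.0829]
tool_rot: [107.4, 89.8, 32.8]
force: [-3.5, -0.7, 12.4]
grip_width: 0.0322
```

```bash
python3 f.py
cat > y.py <<'E'
from h import *
A=[]
for i in range(3):
    p,d=read_camera('side'); A.append(d)
A=np.stack(A); d=np.median(A,0); W=cloud('side',d); P=p.astype(int); g=(P.max(2)-P.min(2)<40)
o=monitor.get_obs()['tool_pos']
n=np.hypot(W[...,0]-o[0],W[...,1]-o[1])<.05
m=n&(W[...,2]>.0562)&(W[...,2]<.066)
L,lab,st,_=cv2.connectedComponentsWithStats(m.astype(np.uint8)); k=1+st[1:,4].argmax(); m=lab==k
print('foot top',m.sum(),np.median(W[m][:,2]).round(4),rect(W[m][:,:2]))
w=W[m]; a=np.radians(105.3); e=np.array([np.cos(a),np.sin(a)]); q=np.array([-e[1],e[0]])
r=w[:,:2]-o[:2]; s=r@e; t=r@q; sl=np.linalg.lstsq(np.c_[s,t,np.ones(len(s))],w[:,2],rcond=None)[0]
print('tilt deg along y,x',np.degrees(sl[:2]).round(2),'s',np.percentile(s,[1,99]).round(4),'t',np.percentile(t,[1,99]).round(4))
v=cv2.resize(p[220:300,190:290],(750,600),interpolation=cv2.INTER_NEAREST); k=cv2.resize(m[220:300,190:290].astype(np.uint8),(750,600),interpolation=cv2.INTER_NEAREST)
c,_=cv2.findContours(k,0,2); v=v[...,::-1].copy(); cv2.drawContours(v,c,-1,(0,0,255),1); cv2.imwrite('pics/c7.png',v)
E
python3 y.py
```

```text
11.325 [0.5025 0.1875 0.0829] toolF [-12.91  -3.14   0.19] T [-0.398  0.678 -0.012]
foot top 157 0.0596 (array([500.4, 188.9]), array([41. , 77.8]), np.float32(104.6))
tilt deg along y,x [-0.42  0.07] s [-0.0359  0.0407] t [-0.0186  0.0215]
```

View pics/c7.png

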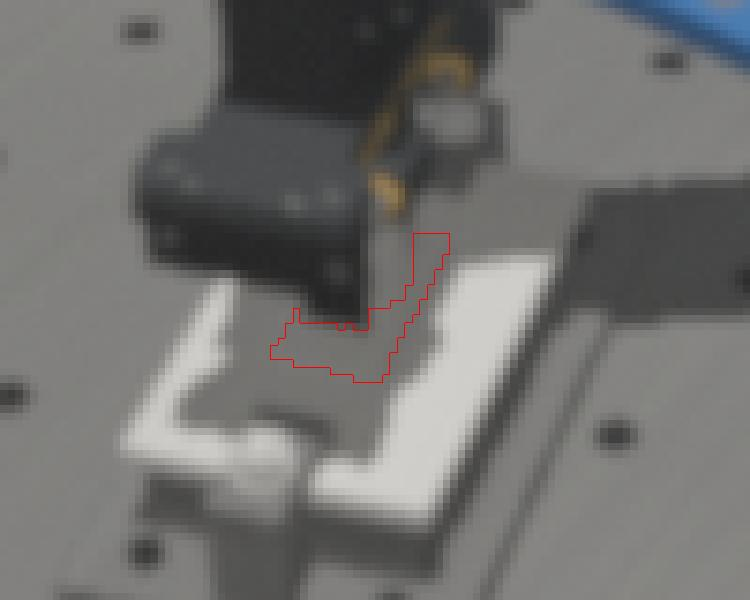

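The foot top reads 0.0596 m, against 0.060 when flush. It lies within 1° of the plate's direction with no clear tilt. I press to about 20 N and relieve the side force of about 3 N along tool −y.

Call:
{"method": "step_arm", "body": {"deltas": [[-1,0.0004,-0.0006,0,0],[-1,0.0008,-0.0012,0,0],[-1,0.0012,-0.0016,0,0],[-1,0.0014,-0.0016,0,0],[-1,0.0014,-0.0016,0,0]]}}

```text
time_s: 12.15
tool_pos: [0.5025, 0.1874, 0.0829]
tool_rot: [96.3, 89.6, 21.7]
force: [-2.8, -1.6, 18.2]
grip_width: 0.032
```

```bash
python3 f.py
```

```text
12.3 [0.5025 0.1874 0.0829] toolF [-18.67  -2.33   0.7 ] T [-0.502  0.644 -0.022]
```

The height stays at 0.0829 m while the force rises, so the foot is on the plate. One last small side relief, then a final check.

Call:
{"method": "step_arm", "body": {"deltas": [[-1,0,-0.0005,0.0002,0],[-1,0,-0.001,0.0003,0],[-1,0,-0.001,0.0003,0],[-1,0,-0.001,0.0003,0]]}}

```text
time_s: 12.85
tool_pos: [0.5024, 0.1874, 0.083]
tool_rot: [99.7, 89.5, 25.2]
force: [0.3, -0.4, 16.3]
grip_width: 0.0321
```

```bash
python3 f.py; python3 y.py; python3 f.py; python3 -c "
from h import *
s=monitor.get_obs(); M=R.from_euler('xyz',s['tool_rot'],degrees=True).as_matrix(); print('tool axis',M[:,0].round(4),s['grip_width'])
plan(*s['tool_pos'],105.3)
p,d=read_camera('side')
for t in('bush','tube_stub'):print([ (r['p'],np.nanmedian(cloud('side',d)[r['pixels']],0).round(3)) for r in regions_of('side',t)[:1]])"
```

```text
13.0 [0.5024 0.1874 0.083 ] toolF [-16.35   0.     0.05] T [-0.211  0.099 -0.016]
foot top 156 0.06 (array([500.8, 189.2]), array([40.7, 79.1]), np.float32(104.7))
tilt deg along y,x [-0.07  1.03] s [-0.0355  0.0409] t [-0.0183  0.0213]
13.35 [0.5024 0.1874 0.083 ] toolF [-16.06   0.16   0.22] T [-0.181  0.125  0.007]
tool axis [ 0.0075  0.0035 -1.    ] 0.032445130987231584
jaw now -74.57 shift [0. 0. 0.] turn 0.13 x axis [ 0.007  0.004 -1.   ] y [0.964 0.266 0.008] z [ 0.266 -0.964 -0.001]
[(0.67, array([ 0.503, -0.267,  0.033]))]
[(0.88, array([ 0.53 , -0.107,  0.028]))]
```

Call:
{"method": "step_arm", "body": {"deltas": [[-1,0.0003,0,0,0],[-1,0.0006,0,0,0],[-1,0.0006,0,0,0],[-1,0.0006,0,0,0]]}}

```text
time_s: 14.05
tool_pos: [0.5025, 0.1874, 0.0829]
tool_rot: [97.2, 89.5, 22.6]
force: [-1.3, -0.5, 19.7]
grip_width: 0.032
```

```bash
python3 f.py; sed -i 's/range(3)/range(12)/' y.py; python3 y.py; python3 f.py
```

```text
14.2 [0.5025 0.1874 0.0829] toolF [-20.13  -0.95   0.16] T [-0.386  0.436 -0.033]
foot top 157 0.0598 (array([500.6, 188.4]), array([39.6, 76.9]), np.float32(104.9))
tilt deg along y,x [-0.26 -0.01] s [-0.0348  0.0397] t [-0.0182  0.0211]
15.0 [0.5025 0.1874 0.0829] toolF [-20.39  -0.78  -0.  ] T [-0.375  0.433  0.01 ]
```

The averaged reading shows the foot top at 0.0598 m, tilted less than 0.3°, with its yaw at 104.9° against the plate's 105.3°. The push is a steady 20 N with less than 1 N to the side. I'm handing it in.

```bash
python3 -c "
from cell import env
print(env.sign_off())"
```

```text
the job is handed in; nothing more can be done
None
```

The steel boss is on the centring cone with its foot lying along the cover plate, and the arm is still holding it down. I handed the job in at about 15 s of the 42 s allowed; no verdict was reported.

**Last checks**
- **Flush:** the foot's top face reads 59.8 mm, against 60 mm when flush. The height stayed at about 82.9 mm at the tool as the push went up, so the foot is bearing on the plate.
- **Push:** the force sensor shows a steady 20 N. It read about −3.4 N with the boss hanging free, so the arm is really pushing with about 23–24 N, slightly over the suggested 20 N.
- **Centred:** the side force is under 1 N. The foot centre measures (0.5006, 0.1884), about 1 mm from the cone tip's measured position.
- **Square:** the foot lies at 104.9° against the plate's 105.3°, and its tilt is under 0.3°.

**Disagreements and limits**
- **Cameras:** the two cameras differed by 3–7 mm on positions, so I did the final centring by side force. The centring check above uses the side camera only.
- **Tilt:** one earlier, noisier reading showed 1.0°. The 12-picture median at the final push did not repeat it.
- **Tool angle:** the tool itself leans about 0.5° under the load.
- **Gripper opening:** it read 32 mm on the 34 mm hub throughout, which looks like a sensor offset.

The bush and tube stub were still in their places on the last look, taken just before the final 0.6 mm of pressing. I did not measure the other parts and tools again, but the arm showed no unexpected forces.

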